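Move the hanging kit carrier to the gated hook

ROBOT

A 6-joint arm with a two-finger parallel gripper is mounted at the origin on the work surface. World frame = base frame: x ahead of the robot, y to its left, z up, the work surface at z = 0. Lengths are in m, angles in rad, forces in N, time in s.
With the tool pointing down it reaches from about 0.35 to 0.85 m from the base axis. Payload 8.1 kg.
Tool frame: the origin (TCP) lies on the centre line of the jaws, within the pads' length; the fingertips stand robot.tip_extent ahead of it and the grasp point (between the pads) lies 11 mm behind it (robot.tip_extent is the distance from the TCP to the fingertips, in m); y points along the fingers, z is the direction in which the jaws open and shut, and the axes are right-handed (so a half turn about y gives the same grasp; the last joint's range is limited). The gripper opens to 93 mm and grips with 3 to 60 N. Pads are 15 mm wide; open, the fingers measure 128 mm over their backs; the gripper's body (75 mm by 188 mm) begins 65 mm behind the grasp point.
Start: joints at [1.2, 0.13, 1.488, -0, 1.523, -0.085], TCP at [0.169, 0.576, 0.189] pointing down, gripper open.
Joint ranges: [-2.96, 2.96], [-0.89, 2.26], [0.02, 2.5], [-1.34, 4.48], [0, 2.73], [-2.66, 2.66]. Speed limits (rad/s): [2.39, 2.39, 2.79, 3.14, 3.14, 3.14].

INTERFACE

Orientations are given as a rotation vector (axis times angle).
In Python, from plant import monitor, optics, robot gives the robot as it stands.
- The arm moves only by the shell command python3 -m inch 'ROWS' [OPENING] [FORCE]. ROWS is JSON, a list that holds one entry, the list of rows, each a list of 6 numbers: the shift along the tool's x, y, z in mm, then the turn, a rotation vector about the tool's x, y, z in rad. A call has 1 to 8 rows; each row shifts and turns the commanded pose from where the row before left it, along the tool's axes as they then stand; what a row does not reach is not made up. A row lasts 1/8 s, in which the tool goes at most 62.5 mm and 10.7 degrees, less where a joint would pass 70% of its speed; a pose out of reach is approached as far as the arm can. A call is refused whole if a number of a shift passes 62.5 or a number of a turn 0.188, either way. A call with a gripper value outside its range is refused whole. OPENING is the finger opening in mm, from 0 to 93, set as the call begins (- or left out, the last holds). The fingers move at their own pace and stop on an object; FORCE is the grip in N (left out, the last holds). Time passes only in rows, so rows that do not move let the fingers close. It gives the time, the measured TCP pose, the force and the opening at its end, in the units of the state.
- monitor.read_state(): the state, without advancing time (a new reading comes with each control period).
- optics.read_camera(name): name is "scene" or "top"; returns a dict with "image" (400x640x3 uint8, blue, green, red), "fx", "fy", "cx", "cy" (pixels), "rvec" (rotation vector, rad) and "tvec" (3), from world to camera coordinates, as OpenCV has them. Camera axes: x right, y down, z forward; pixel columns grow to the right and rows downward; lengths in m; the calibration is good to about 2 mm. A picture is of the moment at which its call begins. There is no depth.
- robot.close_job(): hands the job in, once; it reports no verdict.
The state is a dict: "t": time; "q": joint angles; "dq": joint speeds; "joint_torque": joint torques, N m; "tool_pos": TCP position; "orientation": TCP orientation; "force": force on the tool from outside, world axes, zero at the start; "wrist_torque": the same for the moment, N m; "opening": finger opening in m.
Only numpy, scipy, OpenCV 4.12 (cv2) and the standard library are available. Lean on these libraries where they do the work, as an engineer would, in place of code of your own. Each camera call takes 0.05 s, during which the arm holds its last target.

TASK

Take the blue kit carrier off the plain hooks by its tab and, keeping it level and never setting it down, hang it on the gated hooks: push the orange spring gate back with the carrier's own cross bar, let the bar down into the notches until it is fully home and the gate has sprung shut over it, then let go. Work gently by feel, never more than 25 N between carrier and either hook stand, because the gated arms are clamped at a fore-and-aft setting nobody measured; keep the copper heat spreader in the carrier's tray, keep the fingers off the gate, and leave the turntable parts alone.

Things in the scene. Friction and masses are not known exactly. Their poses are not given: they have to be found in the camera images.
- carrier: Blue plastic kit carrier, 0.18 to 0.35 kg, hung on the plain hooks. Origin: centre of its tray's underside; z up. Tray 64 (x) x 104 (y) x 28 mm, open, its rim 57 mm below the bar. An upright web 10 mm thick (x), 36 wide (y) rises from its middle to 135 mm; a steel cross bar, 8 mm diameter, 100 long along y, passes through the web 85 mm above the origin.
- tab (a point): Centre of the carrier's grip tab (white patch): the web above the cross bar, 10 mm thick along x, 36 wide along y. This point is 34 mm above the bar's centre line and 16 mm below the tab's top. Axes as the carrier's. Pinch it from above, fingers closing along x.
- bar (a point): Centre of the carrier's cross bar, on its axis (bar along y, 8 mm diameter), 34 mm straight below tab.
- plain_seat (a point): Where the bar's centre hangs at the start (within 4 mm) on the plain hook stand. x points from the hook tips back to the upright, y along the bar, z up. Two steel arms at y = +-32 mm, undersides 16 mm below the bar's centre, with upturned tips 14 mm ahead, 10 mm above the bar's centre. Lift the bar 15 to 35 mm, then draw it 60 mm or more forward (-x): the tray passes under the arms.
- plain_stand: The plain, all-metal hook stand, fixed. Origin on the bench mat 150 mm below plain_seat; axes the same.
- gate_stand: The gated hook stand (blue clamp block, orange gate), fixed, with its arms and gate. Origin on the bench mat, 150 mm below and 28 mm behind gate_front; axes the same: x from the arm tips back to the upright, y along the bar, z up. Two steel arms at y = +-32 mm, undersides 16 mm below gate_front; the tray goes in under them from the front. The upright begins 67 mm behind the origin, lower than the rails.
- gate_front (a point): Centre of the seated bar, if the arms were all the way forward; they are clamped 8 to 48 mm further back (+x), unmeasured; height and y are true. Each arm, front to back: level rail 53 mm long (bar on it: centre 12 mm above this height); notch 12 mm wide, 12 deep, the bar's seat, shut by a spring gate (see clamp); rear wall 12 mm above the rail, a hard stop for the bar.
- clamp (a point): Top centre of the blue clamp block, 112 mm behind gate_front and 2 mm below it; not fixed to the arms. The orange spring gate: two prongs outside the arms (y = +-37 to 43 mm), 6 to 18 mm above the seated bar's centre, tips level with the rail's rear end. Bar pushes it back: 3 N at first, 6 N after 12 mm, at the rear wall; bar fits down the notches at 8 to 12 mm.
- spreader_mid (a point): Centre of the finned copper heat spreader, 18 x 30 x 7 mm, lying loose in the carrier's tray on its +x side.
- buzzer: Black round buzzer, 30 mm across, 12 high. Loose bystander on the grey turntable (230 mm across, 25 mm above the bench, between the stands and farther back). Origin at its underside.
- dip_socket: Purple DIP socket, 15 x 50 x 7 mm. Loose bystander on the grey turntable (230 mm across, 25 mm above the bench, between the stands and farther back). Origin at its underside.
- crystal: Silver crystal oscillator can, 12 x 20 x 8 mm. Loose bystander on the grey turntable (230 mm across, 25 mm above the bench, between the stands and farther back). Origin at its underside.
- standoff: White nylon standoff, standing, 12 mm across, 25 high. Loose bystander on the grey turntable (230 mm across, 25 mm above the bench, between the stands and farther back). Origin at its underside.
Things that resemble listed ones, but are neither listed nor needed, are in the scene too. Several things have the shape of the carrier; the one meant has the colours described above.

How it is judged:
By the outcome, as a careful person would: the job done as asked, in the order asked, and still so for the second after the job is handed in, with the robot touching nothing.
It also fails if it takes over 69 s, if anything falls off the work surface, if the arm or the gripper's body presses on something with over 40 N, if the wrist force passes 120 N, or if a joint passes its speed limit or range.

## Working session

There is one attempt and no reset: what is moved stays moved. The work goes in short steps, Python scripts to look and compute and a shell command to move; the robot and the scene stay as the last step left them, time stands still between calls to the robot, and variables do not carry over. Pictures are saved under pics/ and viewed, and the job is handed in when it is done.

```bash
ls; mkdir -p pics
python3 - <<'E'
from plant import monitor, optics, robot
import cv2
s=monitor.read_state()
for k,v in s.items(): print(k,v)
print(robot.tip_extent)
for n in("scene","top"):
    c=optics.read_camera(n); cv2.imwrite(f"pics/{n}0.png",c["image"]); print(n,{k:v for k,v in c.items() if k!="image"})
E
```

```text
pics
t 0.0
q [ 1.19961214e+00  1.31154319e-01  1.48928207e+00 -1.85793690e-05
  1.52300832e+00 -8.54138965e-02]
dq [-0.00066451 -0.00157354 -0.0006384  -0.00025151  0.00042117 -0.00247926]
joint_torque [ 1.72990018e-03 -5.59855092e+01 -4.91744757e+01  7.68740731e-02
  3.54268891e-02 -1.62274505e-04]
tool_pos [0.16890174 0.57507763 0.18779007]
orientation [-1.56094356  0.2246763  -0.22404437]
force [ 0.26156959 -0.19919792  0.82627832]
wrist_torque [-0.00924772  0.03211094  0.0307676 ]
opening 0.09305751935415921
0.008
scene {'fx': 493.30148238413443, 'fy': 493.30148238413443, 'cx': 330.1325194542442, 'cy': 203.01403190863275, 'rvec': array([ 0.88370024,  2.67328111, -0.8431334 ]), 'tvec': array([ 0.52331793, -0.15177886,  1.42830754])}
top {'fx': 485.9918457362283, 'fy': 485.9918457362283, 'cx': 323.55603193519056, 'cy': 204.0328788794736, 'rvec': array([ 2.15914011, -2.1015311 ,  0.17905678]), 'tvec': array([-0.07272019,  0.63231797,  1.32308273])}
```

View pics/scene0.png

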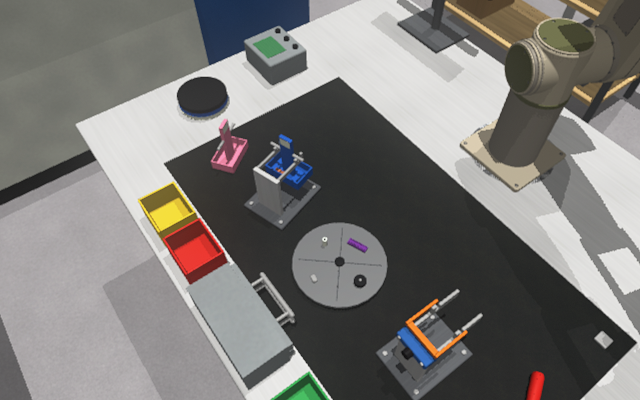

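View pics/top0.png

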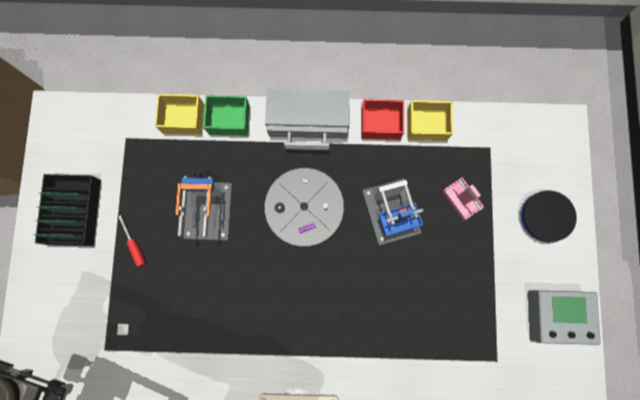

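The candidates in the top view are the blue carrier on the metal hooks at about (402,215) and a pink look-alike at about (463,198). The blue one matches the description. In the scene view they are at (287,160) and (230,150). Next, a close crop to confirm.

Run:
```python
import cv2,numpy as np
t=cv2.imread("pics/top0.png");s=cv2.imread("pics/scene0.png")
a=cv2.resize(t[165:255,350:440],None,fx=6,fy=6,interpolation=cv2.INTER_CUBIC)[:,:400*2][:540,:]
cv2.imwrite("pics/c_top_plain.png",a)
cv2.imwrite("pics/c_top_gate.png",cv2.resize(t[165:255,160:250],None,fx=6,fy=6,interpolation=cv2.INTER_CUBIC))
cv2.imwrite("pics/c_sc_plain.png",cv2.resize(s[125:235,235:335],None,fx=5,fy=5,interpolation=cv2.INTER_CUBIC))
cv2.imwrite("pics/c_sc_gate.png",cv2.resize(s[280:400,370:490],None,fx=5,fy=5,interpolation=cv2.INTER_CUBIC))
```

```text
(no output)
```

View pics/c_top_plain.png

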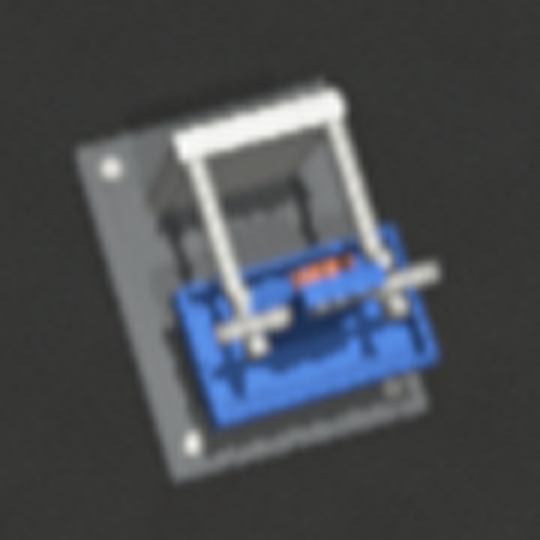

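View pics/c_sc_plain.png

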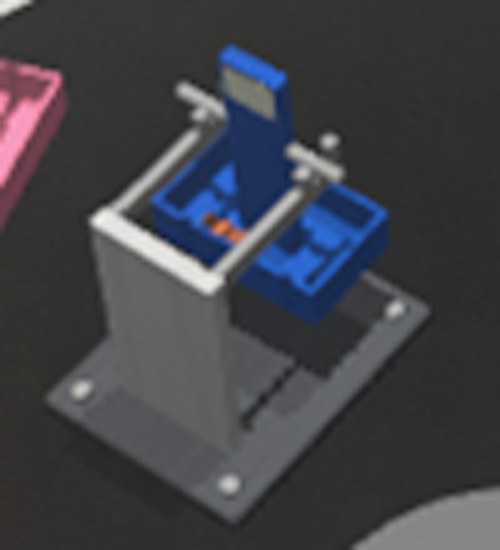

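View pics/c_top_gate.png

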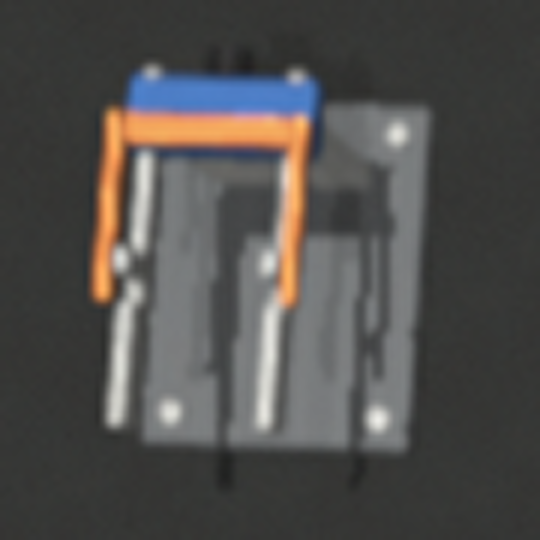

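View pics/c_sc_gate.png

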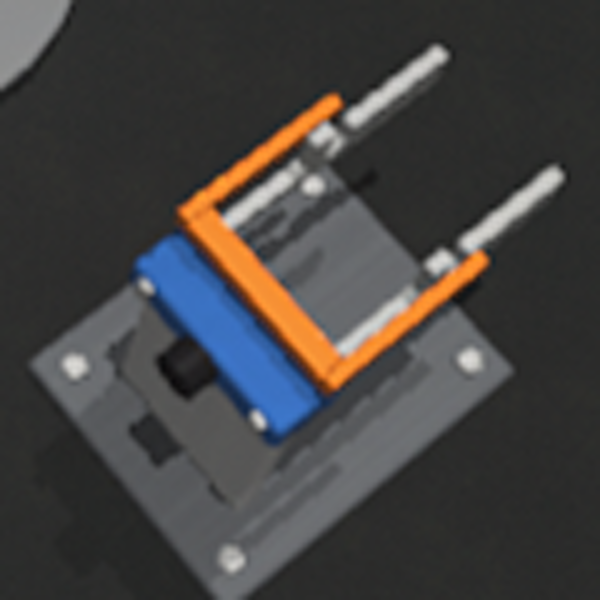

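The crop confirms the choice: a blue carrier with a white patch on its tab and the copper spreader on its +x side. Bar ends in the top view are about (386,220) and (423,210). In the scene view they are about (271,143) and (303,159). Now I'll triangulate.

```bash
cat > h.py <<'E'
import cv2,numpy as np
from scipy.spatial.transform import Rotation as R
C={'scene':(493.30148,330.13252,203.01403,[0.88370024,2.67328111,-0.8431334],[0.52331793,-0.15177886,1.42830754]),
'top':(485.99185,323.55603,204.03288,[2.15914011,-2.1015311,0.17905678],[-0.07272019,0.63231797,1.32308273])}
def ray(n,p):
    f,cx,cy,rv,t=C[n];M=R.from_rotvec(rv).as_matrix();t=np.array(t)
    d=M.T@np.array([(p[0]-cx)/f,(p[1]-cy)/f,1]);return -M.T@t,d/np.linalg.norm(d)
def plane(n,p,z):
    o,d=ray(n,p);return o+d*(z-o[2])/d[2]
def tri(pt,ps):
    o1,d1=ray('top',pt);o2,d2=ray('scene',ps)
    A=np.stack([d1,-d2],1);s=np.linalg.lstsq(A,o2-o1,rcond=None)[0]
    a=o1+d1*s[0];b=o2+d2*s[1];return (a+b)/2,np.linalg.norm(a-b)
def proj(n,P):
    f,cx,cy,rv,t=C[n];q=R.from_rotvec(rv).as_matrix()@np.array(P)+np.array(t);return np.array([cx+f*q[0]/q[2],cy+f*q[1]/q[2]])
E
cat > m1.py <<'E'
from h import *
np.set_printoptions(precision=4,suppress=True)
T=lambda x,y,ox,oy:((x+.5)/6-.5+ox,(y+.5)/6-.5+oy)
S=lambda x,y,ox,oy:((x+.5)/5-.5+ox,(y+.5)/5-.5+oy)
tp=lambda x,y:T(x,y,350,165); sp=lambda x,y:S(x,y,235,125)
tg=lambda x,y:T(x,y,160,165); sg=lambda x,y:S(x,y,370,280)
def P(n,a,b): r=tri(a,b);print(n,r[0],'gap',round(r[1],4));return r[0]
a=P('barR',tp(438,270),sp(182,90));b=P('barL',tp(218,332),sp(341,174))
print(np.linalg.norm(a-b),(a+b)/2)
a=P('beamR',tp(335,103),sp(97,218));b=P('beamL',tp(182,148),sp(215,287))
print('plain bolts z=.01');
for p in [(111,168),(193,443)]: print(plane('top',tp(*p),.008))
for p in [(81,389),(229,484),(395,309)]: print(plane('scene',sp(*p),.008))
print('gate')
rL=P('railtipL',tg(117,425),sg(556,178));rR=P('railtipR',tg(264,425),sg(440,54))
P('prongL',tg(102,298),sg(483,262));P('prongR',tg(288,303),sg(336,102))
P('railrearL',tg(133,285),sg(463,246));P('railrearR',tg(272,300),sg(348,122))
P('blockL?',tg(152,72),sg(259,420));P('blockR?',tg(297,75),sg(146,287))
for p in [(397,134),(377,419),(170,412)]: print(plane('top',tg(*p),.008))
for p in [(75,366),(231,558),(470,360),(313,185)]: print(plane('scene',sg(*p),.008))
E
python3 m1.py
```

```text
barR [ 0.6079 -0.3149  0.1504] gap 0.0047
barL [ 0.5776 -0.2185  0.156 ] gap 0.0036
0.1012893982818032 [ 0.5927 -0.2667  0.1532]
beamR [ 0.6835 -0.2717  0.1462] gap 0.002
beamL [ 0.6609 -0.2036  0.1457] gap 0.0032
plain bolts z=.01
[ 0.6797 -0.1854  0.008 ]
[ 0.5456 -0.2265  0.008 ]
[ 0.704  -0.2822  0.008 ]
[ 0.6742 -0.1861  0.008 ]
[ 0.5396 -0.2272  0.008 ]
gate
railtipL [0.5235 0.3172 0.1547] gap 0.0016
railtipR [0.5246 0.2527 0.1591] gap 0.0022
prongL [0.577  0.3251 0.1656] gap 0.0026
prongR [0.5768 0.2442 0.1667] gap 0.0026
railrearL [0.5812 0.314  0.1673] gap 0.0083
railrearR [0.578  0.2523 0.164 ] gap 0.0036
blockL? [0.6811 0.316  0.149 ] gap 0.0027
blockR? [0.6813 0.252  0.1485] gap 0.0035
[0.6855 0.2344 0.008 ]
[0.5447 0.2354 0.008 ]
[0.5454 0.3357 0.008 ]
[0.6803 0.2335 0.008 ]
[0.6805 0.3339 0.008 ]
[0.5397 0.3345 0.008 ]
[0.539  0.2348 0.008 ]
```

```bash
cat >> m1.py <<'E'
print('bolt tri')
for a,b in [((111,168),(229,484)),((193,443),(395,309))]: print(tri(tp(*a),sp(*b)))
for a,b in [((397,134),(75,366)),((377,419),(313,185)),((170,412),(470,360))]: print(tri(tg(*a),sg(*b)))
E
python3 m1.py | sed -n '/bolt tri/,$p'
python3 - <<'E'
from h import *
np.set_printoptions(precision=4,suppress=True)
M=R.from_rotvec([-1.56094356,0.2246763,-0.22404437]).as_matrix();print(M)
# block outline in top and scene by colour
for n in('top','scene'):
    im=cv2.imread(f'pics/{n}0.png');hsv=cv2.cvtColor(im,cv2.COLOR_BGR2HSV)
    m=cv2.inRange(hsv,(105,120,60),(125,255,255))
    k,l,st,ce=cv2.connectedComponentsWithStats(m)
    for i in range(1,k):
        if st[i,4]>40: print(n,'blue',st[i],ce[i])
    m=cv2.inRange(hsv,(8,150,120),(20,255,255))
    k,l,st,ce=cv2.connectedComponentsWithStats(m)
    for i in range(1,k):
        if st[i,4]>20: print(n,'orange',st[i],ce[i])
E
```

```text
bolt tri
(array([ 0.6772, -0.1836,  0.0144]), np.float64(0.0032973646872932))
(array([ 0.5437, -0.2244,  0.0149]), np.float64(0.0035300309306687196))
(array([0.6832, 0.2339, 0.0151]), np.float64(0.002565174978699537))
(array([0.5431, 0.2351, 0.0154]), np.float64(0.0029875054505209887))
(array([0.5439, 0.3344, 0.0161]), np.float64(0.0023717885747240714))
[[ 0.9594 -0.0007  0.2819]
 [-0.2819 -0.0017  0.9594]
 [-0.0001 -1.     -0.0018]]
top blue [181 177  33   8 165] [196.6364 179.9758]
top blue [379 205  44  31 676] [399.5621 221.6538]
top blue [521 206  15  32  52] [524.8462 222.6154]
top orange [175 184  37  31 253] [190.83   194.0632]
scene blue [ 194    0  115   64 4294] [242.901   21.6577]
scene blue [180 100  47  17 101] [205.2673 111.4851]
scene blue [265 134  29  44 570] [280.8246 158.1158]
scene blue [283 162  30  28 477] [298.8491 175.2998]
scene blue [396 326  40  43 602] [415.088  346.8654]
scene orange [406 299  62  59 571] [429.6182 332.1173]
```

```bash
python3 -m inch '[[[0,-20,0,0,0.164,0],[0,-20,0,0,0.164,0],[0,-20,0,0,0.164,0],[0,-20,0,0,0.164,0],[0,-20,0,0,0.165,0],[0,-10,0,0,0.165,0],[58,0,9.85,0,0,0],[58,0,9.85,0,0,0]]]' 50
```

```text
t: 1.1
tool_pos: [0.2222, 0.4694, 0.2979]
orientation: [-1.338, 0.985, -0.986]
force: [0.7, -0.1, 0.5]
opening: 0.0501
```

```bash
python3 -m inch '[[[58,0,9.85,0,0,0],[58,0,9.85,0,0,0],[58,0,9.85,0,0,0],[58,0,9.85,0,0,0],[58,0,9.85,0,0,0],[58,0,9.85,0,0,0],[58,0,9.85,0,0,0],[58,0,9.85,0,0,0]]]'
python3 -m inch '[[[58,0,9.85,0,0,0],[58,0,9.85,0,0,0],[58,0,9.85,0,0,0],[0,0,0,0,0,0]]]'
python3 - <<'E'
from h import *
from plant import monitor,optics
np.set_printoptions(precision=4,suppress=True)
s=monitor.read_state();print(s['t'],s['tool_pos'],R.from_rotvec(s['orientation']).as_matrix(),s['opening'],s['q'],s['force'])
for n in('top','scene'):
    c=optics.read_camera(n);cv2.imwrite(f'pics/{n}1.png',c['image'])
E
```

```text
t: 2.1
tool_pos: [0.4345, 0.0485, 0.2987]
orientation: [-1.336, 0.986, -0.986]
force: [1.0, -0.2, -0.5]
opening: 0.0502
t: 2.6
tool_pos: [0.5137, -0.1105, 0.2968]
orientation: [-1.336, 0.992, -0.987]
force: [-1.2, 0.9, -0.8]
opening: 0.0501
2.6 [ 0.5137 -0.1105  0.2968] [[ 0.2903 -0.0033  0.9569]
 [-0.9569  0.0003  0.2903]
 [-0.0013 -1.     -0.0031]] 0.050103322922765335 [-0.3089 -0.0874  1.5145 -0.0007  1.7177 -0.6035] [-1.164   0.892  -0.7601]
```

```bash
python3 -m inch '[[[57.4,0,10,0,0,0],[57.4,0,10,0,0,0],[57.4,10,10,0,0,0],[0,20,0,0,0,0],[0,0,0,0,0,0]]]'
python3 - <<'E'
from h import *
from plant import monitor,optics
np.set_printoptions(precision=4,suppress=True)
s=monitor.read_state();print(s['t'],s['tool_pos'],R.from_rotvec(s['orientation']).as_matrix(),s['force'])
for n,(a,b,c2,d) in dict(top=(150,270,330,450),scene=(60,200,220,340)).items():
    c=optics.read_camera(n);cv2.imwrite(f'pics/{n}1.png',c['image']);cv2.imwrite(f'pics/c_{n}1.png',cv2.resize(c['image'][a:b,c2:d],None,fx=4,fy=4,interpolation=cv2.INTER_CUBIC))
    tcp=s['tool_pos']; print(n,'tip proj',proj(n,tcp-np.array([0,0,.008])),'tabtop',proj(n,[.5927,-.2667,.202]))
E
```

```text
t: 3.32
tool_pos: [0.592, -0.2607, 0.2665]
orientation: [-1.336, 0.989, -0.981]
force: [-0.2, 0.9, -0.7]
opening: 0.0498
3.325 [ 0.592  -0.2607  0.2665] [[ 0.2958 -0.0038  0.9553]
 [-0.9553  0.0027  0.2958]
 [-0.0037 -1.     -0.0028]] [-0.1906  0.9414 -0.7468]
top tip proj [408.3178 209.077 ] tabtop [406.8798 212.4449]
scene tip proj [284.7607 121.5191] tabtop [284.59   137.0436]
```

View pics/c_top1.png

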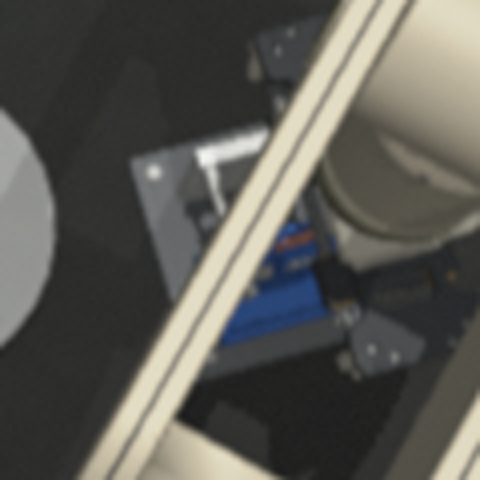

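View pics/c_scene1.png

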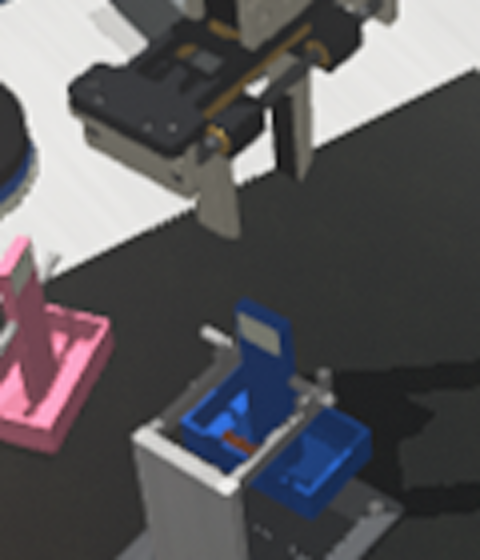

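Run:
```python
from h import *
np.set_printoptions(precision=1,suppress=True)
p=np.array([.592,-.2607,.2585]);z=np.array([.955,.296,0]);x=np.array([.296,-.955,0])
for n,o in(('scene',(220,60)),('top',(330,150))):
  for d in(-.04,-.025,.025,.04):
    for e in (-.0075,.0075):
      print(n,d,e,(proj(n,p+z*d+x*e)-o)*4)
  o_,d_=ray(n,(0,0));print(o_)
```

```text
scene -0.04 -0.0075 [312.6 211.6]
scene -0.04 0.0075 [292.3 200.7]
scene -0.025 -0.0075 [296.5 226.5]
scene -0.025 0.0075 [276.2 215.4]
scene 0.025 -0.0075 [241.4 277.4]
scene 0.025 0.0075 [220.8 265.9]
scene 0.04 -0.0075 [224.4 293.1]
scene 0.04 0.0075 [203.8 281.4]
[1.  0.4 1.1]
top -0.04 -0.0075 [321.3 303.3]
top -0.04 0.0075 [345.3 296.5]
top -0.025 -0.0075 [313.8 279.3]
top -0.025 0.0075 [337.8 272.6]
top 0.025 -0.0075 [289.  200.1]
top 0.025 0.0075 [312.8 193.5]
top 0.04 -0.0075 [281.7 176.6]
top 0.04 0.0075 [305.4 170. ]
[ 0.4 -0.1  1.4]
```

Run:
```python
from h import *
from plant import monitor,optics,robot
s=monitor.read_state();print(s['t'],s['tool_pos'],robot.tip_extent,s['opening'],[a for a in dir(robot) if a[0]!='_'])
im=cv2.imread('pics/scene1.png')[50:150,230:330]
im=cv2.resize(im,None,fx=6,fy=6,interpolation=cv2.INTER_CUBIC)
p=s['tool_pos'];z=np.array([.955,.296,0]);x=np.array([.296,-.955,0])
def dot(P,c):
    q=(proj('scene',P)-(230,50)+.5)*6-.5;cv2.circle(im,(int(q[0]),int(q[1])),3,c,-1)
for d in(-.025,.025):
    for e in(-.0075,.0075): dot(p+z*d+x*e-[0,0,.008],(0,255,0));dot(p+z*d+x*e+[0,0,.022],(0,255,255))
for e in(-.018,.018): dot(np.array([.5927,-.2667,.202])+x*e,(0,0,255))
cv2.imwrite('pics/c_sc1b.png',im)
```

```text
3.425 [ 0.59294042 -0.26087852  0.27005109] 0.008 0.049897079422924755 ['IKError', 'close_job', 'tip_extent']
```

View pics/c_sc1b.png

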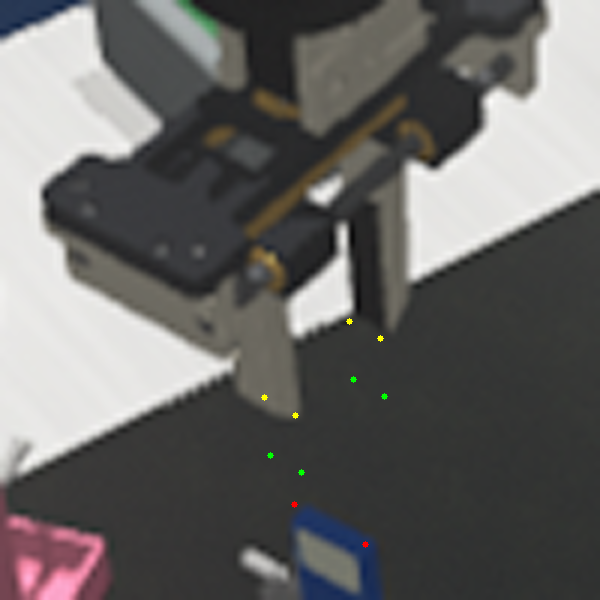

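```bash
python3 -m inch '[[[5.5,20,-1.7,0,0,0],[0,25,0,0,0,0],[0,25,0,0,0,0],[0,15,0,0,0,0],[0,8,0,0,0,0],[0,0,0,0,0,0],[0,0,0,0,0,0]]]'
python3 - <<'E'
from h import *
from plant import monitor,optics,robot
s=monitor.read_state();print(s['t'],s['tool_pos'],s['force'],R.from_rotvec(s['orientation']).as_matrix())
for n,(a,c) in dict(scene=(70,230),top=(160,350)).items():
    im=optics.read_camera(n)['image'];cv2.imwrite(f'pics/{n}2.png',im)
    cv2.imwrite(f'pics/c_{n}2.png',cv2.resize(im[a:a+100,c:c+100],None,fx=6,fy=6,interpolation=cv2.INTER_CUBIC))
print(monitor.read_state()['tool_pos'])
E
```

```text
t: 4.3
tool_pos: [0.5936, -0.2689, 0.1771]
orientation: [-1.336, 0.985, -0.988]
force: [0.6, -0.1, 0.3]
opening: 0.0497
4.3 [ 0.59357628 -0.26892734  0.17709407] [ 0.57294348 -0.05316931  0.34863323] [[ 2.94600127e-01  1.57607321e-03  9.55619318e-01]
 [-9.55619692e-01 -9.06177672e-04  2.94601737e-01]
 [ 1.33027479e-03 -9.99998347e-01  1.23916653e-03]]
[ 0.59357423 -0.2689346   0.17703048]
```

View pics/c_scene2.png

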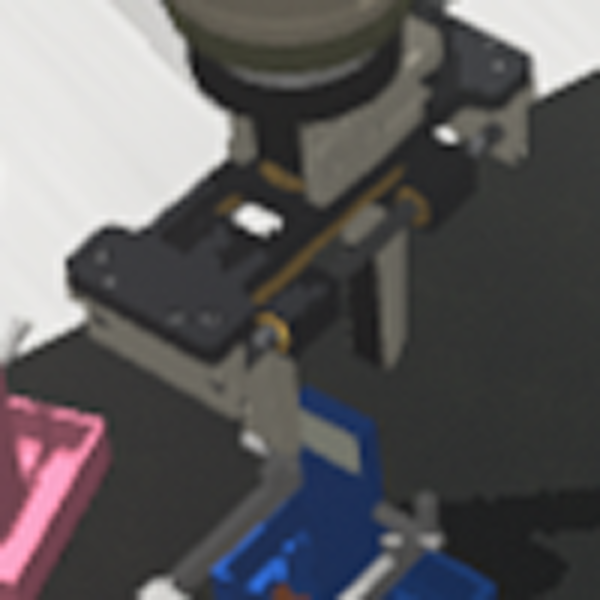

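View pics/c_top2.png

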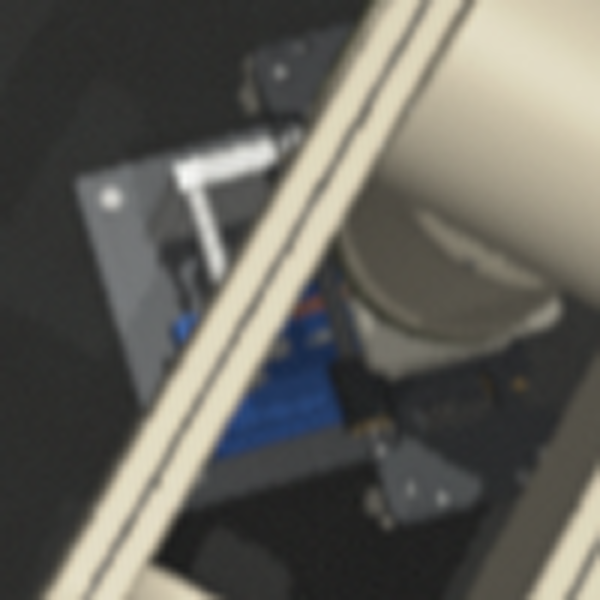

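```bash
cat > ov.py <<'E'
from h import *
def ov(src,n,a,c,p,yaw,half,out,extra=()):
    im=cv2.imread(src)[a:a+100,c:c+100];im=cv2.resize(im,None,fx=6,fy=6,interpolation=cv2.INTER_CUBIC)
    p=np.array(p);z=np.array([np.cos(yaw),np.sin(yaw),0]);x=np.array([z[1],-z[0],0])
    def dot(P,col):
        q=(proj(n,P)-(c,a)+.5)*6-.5;cv2.circle(im,(int(q[0]),int(q[1])),3,col,-1)
    for d in(-half,half):
        for e in(-.0075,.0075): dot(p+z*d+x*e-[0,0,.008],(0,255,0));dot(p+z*d+x*e+[0,0,.011],(0,255,255))
    for P in extra: dot(np.array(P),(0,0,255))
    cv2.imwrite(out,im)
E
python3 - <<'E'
from ov import *
b=np.array([.5927,-.2667,.151]);x=np.array([.294,-.956,0]);z=np.array([.956,.294,0])
ov('pics/scene2.png','scene',70,230,[.5936,-.2689,.177],np.radians(17.1),.025,'pics/c_sc2b.png',[b+x*.018+z*.005+[0,0,.05],b-x*.018+z*.005+[0,0,.05],b+x*.05,b-x*.05])
E
```

```text
(no output)
```

View pics/c_sc2b.png

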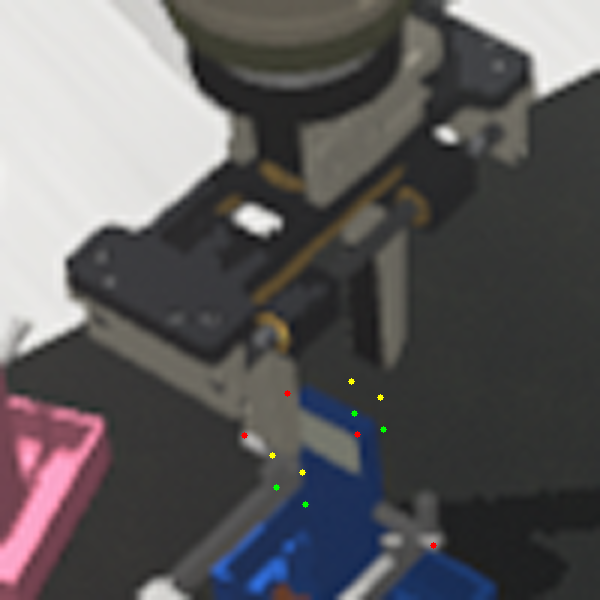

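```bash
python3 -m inch '[[[-2,10,0,0,0,0],[0,0,0,0,0,0],[0,0,0,0,0,0]]]' 22 5
python3 -m inch '[[[0,0,0,0,0,0],[0,0,0,0,0,0],[0,0,0,0,0,0],[0,0,0,0,0,0],[0,0,0,0,0,0]]]' 0 5
python3 - <<'E'
from h import *
from plant import monitor,optics,robot
s=monitor.read_state();print(s['t'],s['tool_pos'],s['force'],s['wrist_torque'])
for n,(a,c) in dict(scene=(70,230)).items():
    im=optics.read_camera(n)['image'];cv2.imwrite(f'pics/{n}3.png',im)
from ov import *
ov('pics/scene3.png','scene',70,230,s['tool_pos'],np.radians(17.1),.005,'pics/c_sc3b.png')
E
```

```text
t: 4.78
tool_pos: [0.5922, -0.2666, 0.1655]
orientation: [-1.336, 0.987, -0.986]
force: [-0.4, 0.3, 0.3]
opening: 0.0252
t: 5.4
tool_pos: [0.5926, -0.2668, 0.1661]
orientation: [-1.336, 0.986, -0.987]
force: [1.1, 0.0, 1.1]
opening: 0.01
5.4 [ 0.59257514 -0.26680312  0.16606447] [1.05162836 0.00162319 1.08254651] [-0.03564003 -0.20029427  0.06744334]
```

View pics/c_sc3b.png

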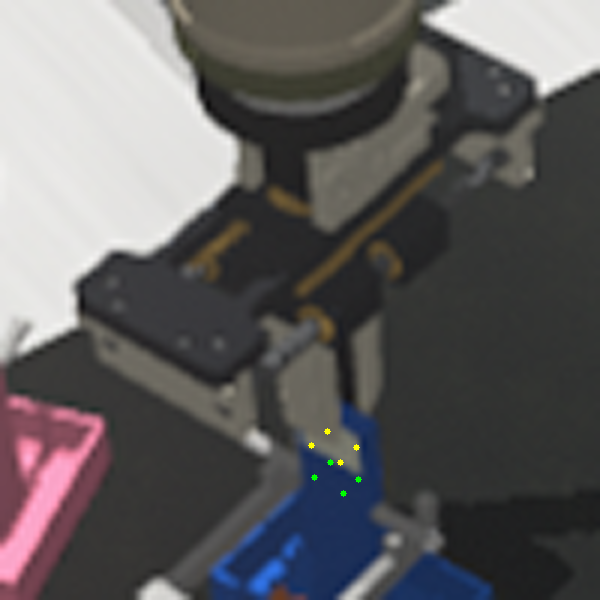

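```bash
python3 -m inch '[[[0,0,0,0,0,0],[0,0,0,0,0,0],[0,0,0,0,0,0]]]' 0 38
python3 -m inch '[[[0,-4,0,0,0,0],[0,-6,0,0,0,0],[0,-6,0,0,0,0],[0,-6,0,0,0,0],[0,-2,0,0,0,0],[0,0,0,0,0,0],[0,0,0,0,0,0]]]'
python3 - <<'E'
from h import *
from plant import monitor,optics,robot
s=monitor.read_state();print(s['t'],s['tool_pos'],s['force'],s['wrist_torque'])
im=optics.read_camera('scene')['image'];cv2.imwrite(f'pics/scene4.png',im)
from ov import *
ov('pics/scene4.png','scene',70,230,s['tool_pos'],np.radians(17.1),.005,'pics/c_sc4b.png')
E
```

```text
t: 5.82
tool_pos: [0.5925, -0.2668, 0.1661]
orientation: [-1.336, 0.986, -0.986]
force: [0.9, -0.4, 2.8]
opening: 0.0098
t: 6.7
tool_pos: [0.5923, -0.2666, 0.1895]
orientation: [-1.336, 0.987, -0.986]
force: [-0.4, 0.2, -3.5]
opening: 0.0092
6.7 [ 0.59227225 -0.26661809  0.18953084] [-0.3776917   0.17221172 -3.51716997] [-0.08987981  0.01169942 -0.02406489]
```

View pics/c_sc4b.png

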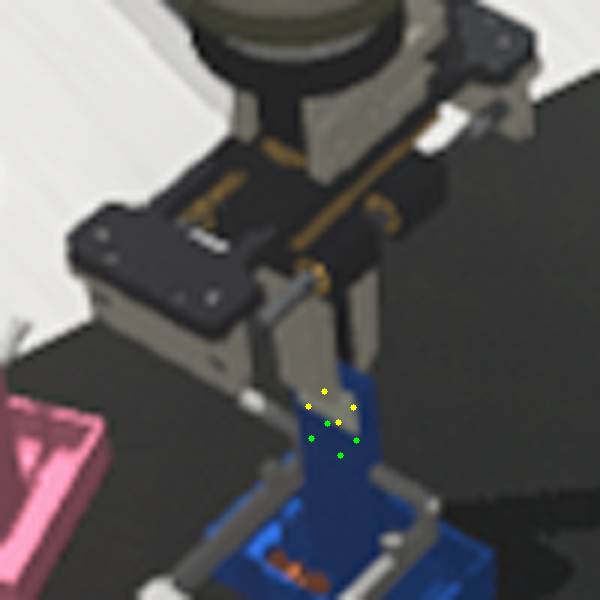

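```bash
python3 -m inch '[[[0,0,-4,0,0,0],[0,0,-10,0,0,0],[0,0,-14,0,0,0],[0,0,-16,0,0,0],[0,0,-16,0,0,0],[0,0,-14,0,0,0],[0,0,-8,0,0,0],[0,0,-3,0,0,0]]]'
python3 -m inch '[[[0,-4,0,0,0,0],[0,-8,0,0,0,0],[0,-12,0,0,0,0],[0,-14,0,0,0,0],[0,-12,0,0,0,0],[0,-8,0,0,0,0],[0,-4,0,0,0,0]]]'
python3 - <<'E'
from h import *
from plant import monitor,optics,robot
s=monitor.read_state();print(s['t'],s['tool_pos'],s['force'],s['wrist_torque'],s['q'])
im=optics.read_camera('scene')['image'];cv2.imwrite(f'pics/scene5.png',im)
cv2.imwrite('pics/c_sc5.png',cv2.resize(im[50:170,220:360],None,fx=5,fy=5,interpolation=cv2.INTER_CUBIC))
E
```

```text
t: 7.75
tool_pos: [0.5107, -0.292, 0.19]
orientation: [-1.336, 0.986, -0.987]
force: [0.4, 0.4, -2.4]
opening: 0.0095
t: 8.62
tool_pos: [0.5113, -0.2919, 0.2526]
orientation: [-1.336, 0.986, -0.987]
force: [-0.0, 1.5, -3.4]
opening: 0.0095
8.625 [ 0.51134972 -0.29189371  0.2525585 ] [-0.04258098  1.48497958 -3.35812421] [-0.04095152 -0.00931825 -0.0222995 ] [-6.05740784e-01  8.15743068e-02  1.42536003e+00 -3.03371999e-05
  1.63395186e+00 -9.04728557e-01]
```

View pics/c_sc5.png

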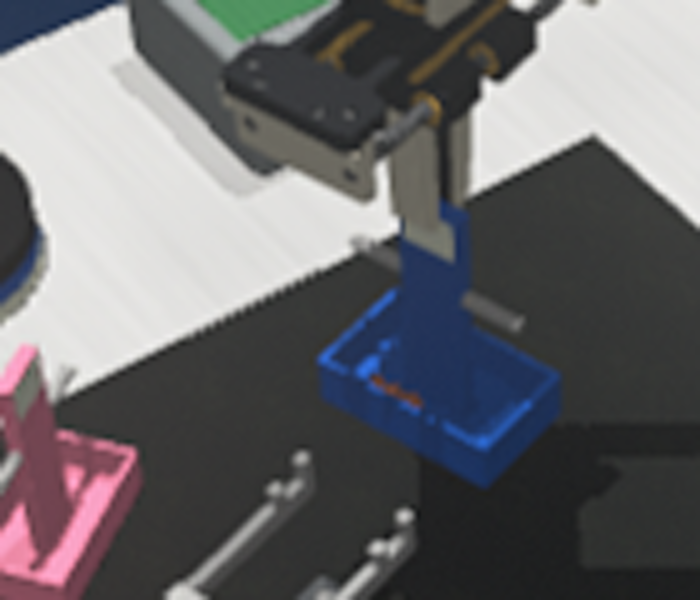

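```bash
python3 -m inch '[[[-3,0,-3,0,0.05,0],[-8,0,-4,0,0.08,0],[-14,0,-4,0,0.08,0],[-20,0,-4,0,0.06,0],[-26,0,-4,0,0.028,0],[-32,0,-4,0,0,0],[-36,0,-4,0,0,0],[-38,0,-4,0,0,0]]]'
python3 -m inch '[[[-38,0,0,0,0,0],[-38,0,0,0,0,0],[-38,0,0,0,0,0],[-38,0,0,0,0,0],[-38,0,0,0,0,0],[-38,0,0,0,0,0],[-36,0,0,0,0,0],[-32,0,0,0,0,0]]]'
python3 -m inch '[[[-24,0,0,0,0,0],[-18,0,0,0,0,0],[-10,0,0,0,0,0],[-5,0,0,0,0,0],[0,0,0,0,0,0],[0,0,0,0,0,0]]]'
python3 - <<'E'
from h import *
from plant import monitor,optics,robot
np.set_printoptions(precision=4,suppress=True)
s=monitor.read_state();print(s['t'],s['tool_pos'],s['force'],s['wrist_torque'],s['q'],R.from_rotvec(s['orientation']).as_matrix())
E
```

```text
t: 9.68
tool_pos: [0.4721, -0.1174, 0.2513]
orientation: [-1.21, 1.209, -1.208]
force: [0.1, 0.5, -2.5]
opening: 0.0092
t: 10.68
tool_pos: [0.4719, 0.1788, 0.2513]
orientation: [-1.211, 1.209, -1.208]
force: [0.3, -0.2, -4.0]
opening: 0.0095
t: 11.42
tool_pos: [0.4724, 0.234, 0.2519]
orientation: [-1.209, 1.209, -1.209]
force: [0.2, 0.3, -3.1]
opening: 0.01
11.425 [0.4724 0.234  0.2519] [ 0.209   0.3252 -3.0609] [-0.0806  0.0091 -0.0198] [ 0.3628 -0.0853  1.5933 -0.0002  1.6336  0.3624] [[ 0.0004  0.0001  1.    ]
 [-1.     -0.0002  0.0004]
 [ 0.0002 -1.      0.0001]]
```

```bash
python3 -m inch '[[[-6,0,0,0,0,0],[-12,0,0,0,0,0],[-16,0,0,0,0,0],[-11,0,0,0,0,0],[-5.5,0,0,0,0,0],[0,0,0,0,0,0],[0,0,0,0,0,0]]]'
python3 - <<'E'
from h import *
from plant import monitor,optics,robot
s=monitor.read_state();print(s['t'],s['tool_pos'],s['force'],s['wrist_torque'])
im=optics.read_camera('scene')['image'];cv2.imwrite(f'pics/scene6.png',im)
cv2.imwrite('pics/c_sc6.png',cv2.resize(im[230:380,380:560],None,fx=4,fy=4,interpolation=cv2.INTER_CUBIC))
im=optics.read_camera('top')['image'];cv2.imwrite(f'pics/top6.png',im)
cv2.imwrite('pics/c_top6.png',cv2.resize(im[160:280,140:260],None,fx=5,fy=5,interpolation=cv2.INTER_CUBIC))
E
```

```text
t: 12.3
tool_pos: [0.4723, 0.2848, 0.2518]
orientation: [-1.21, 1.208, -1.209]
force: [0.3, -0.4, -3.3]
opening: 0.0096
12.3 [0.47229023 0.28482045 0.25180585] [ 0.26919147 -0.41291674 -3.25795271] [-0.04539228  0.09231033  0.01268471]
```

View pics/c_sc6.png

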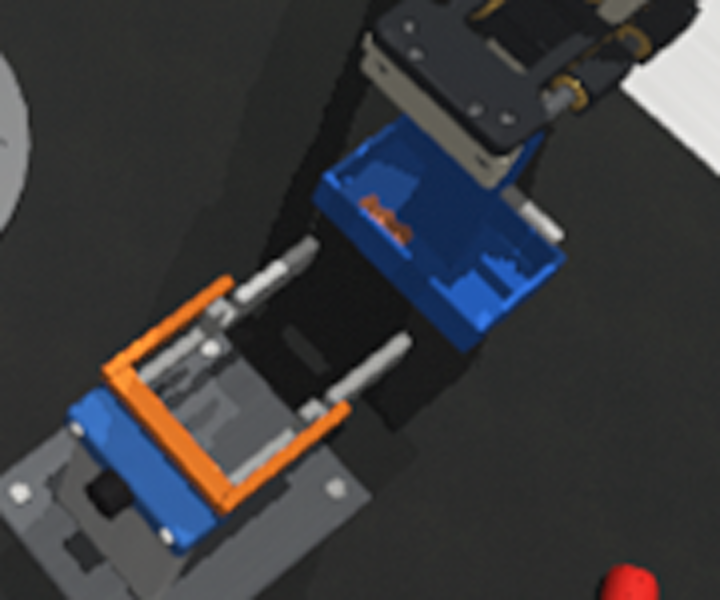

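View pics/c_top6.png

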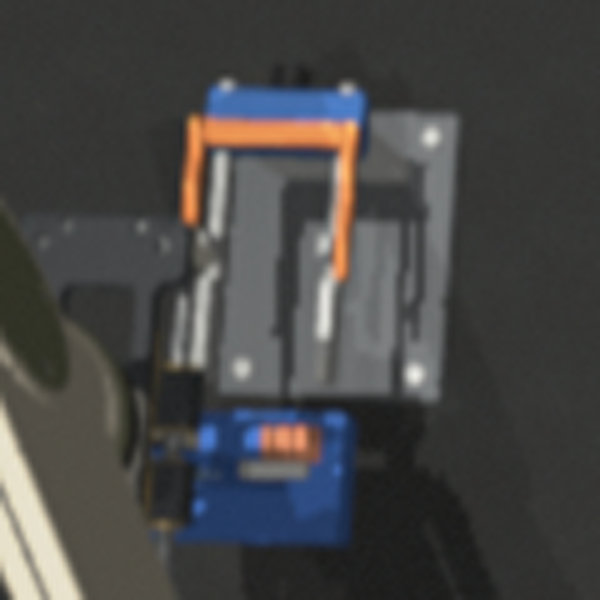

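Run:
```python
from h import *
print(plane('top',((308.5)/5-.5+140,(469.5)/5-.5+160),.237))
print(plane('scene',((558.5)/4-.5+380,(237.5)/4-.5+230),.237))
for z in(.230,.237,.244): print(z,plane('scene',((558.5)/4-.5+380,(237.5)/4-.5+230),z))
```

```text
[0.47381982 0.23491211 0.237     ]
[0.46990958 0.33522198 0.237     ]
0.23 [0.46548885 0.33436285 0.23      ]
0.237 [0.46990958 0.33522198 0.237     ]
0.244 [0.47433031 0.3360811  0.244     ]
```

```bash
python3 -m inch '[[[0,5,0,0,0,0],[0,10,0,0,0,0],[0,14,0,0,0,0],[0,14,0,0,0,0],[0,12,0,0,0,0],[0,6,0,0,0,0],[0,3,0,0,0,0],[0,0,0,0,0,0]]]'
python3 -m inch '[[[0,0,4,0,0,0],[0,0,8,0,0,0],[0,0,12,0,0,0],[0,0,14,0,0,0],[0,0,14,0,0,0],[0,0,12,0,0,0],[0,0,6,0,0,0],[0,0,2,0,0,0]]]'
python3 -m inch '[[[0,0,0,0,0,0],[0,0,0,0,0,0]]]'
python3 - <<'E'
from h import *
from plant import monitor,optics,robot
s=monitor.read_state();print(s['t'],s['tool_pos'],s['force'],s['wrist_torque'])
im=optics.read_camera('scene')['image'];cv2.imwrite(f'pics/scene7.png',im)
cv2.imwrite('pics/c_sc7.png',cv2.resize(im[260:380,390:510],None,fx=5,fy=5,interpolation=cv2.INTER_CUBIC))
E
```

```text
t: 13.4
tool_pos: [0.4723, 0.2851, 0.188]
orientation: [-1.209, 1.208, -1.209]
force: [0.3, 0.1, -2.7]
opening: 0.0092
t: 14.4
tool_pos: [0.5445, 0.285, 0.1876]
orientation: [-1.21, 1.209, -1.209]
force: [-0.0, 0.0, -2.9]
opening: 0.0093
t: 14.65
tool_pos: [0.5439, 0.2852, 0.1879]
orientation: [-1.21, 1.208, -1.208]
force: [-0.4, 0.2, -2.7]
opening: 0.0093
14.65 [0.5439491  0.28522252 0.18791172] [-0.38491405  0.19331875 -2.69318877] [-0.08121998  0.09169975 -0.00895012]
```

View pics/c_sc7.png

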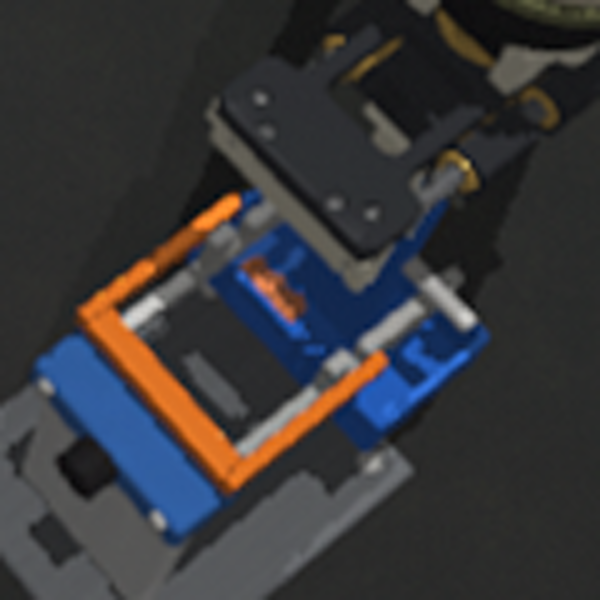

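```bash
python3 -m inch '[[[0,2,0,0,0,0],[0,3,0,0,0,0],[0,1,0,0,0,0],[0,0,0,0,0,0],[0,0,0,0,0,0]]]'
python3 -m inch '[[[0,1,0,0,0,0],[0,0,0,0,0,0]]]'
python3 -m inch '[[[0,1,0,0,0,0],[0,0,0,0,0,0]]]'
python3 -m inch '[[[0,0.5,0,0,0,0],[0,0,0,0,0,0]]]'
```

```text
t: 15.32
tool_pos: [0.5443, 0.2851, 0.1819]
orientation: [-1.21, 1.208, -1.209]
force: [-0.0, -0.7, -3.4]
opening: 0.0096
t: 15.58
tool_pos: [0.5442, 0.2851, 0.1807]
orientation: [-1.21, 1.209, -1.208]
force: [0.7, -0.3, -3.3]
opening: 0.0092
t: 15.82
tool_pos: [0.5442, 0.2851, 0.1797]
orientation: [-1.21, 1.209, -1.208]
force: [-0.1, 1.1, -2.8]
opening: 0.0097
t: 16.08
tool_pos: [0.5442, 0.2851, 0.1793]
orientation: [-1.21, 1.208, -1.208]
force: [0.0, -0.3, -3.3]
opening: 0.0094
```

```bash
for i in 1; do python3 -m inch '[[[0,0.7,0,0,0,0],[0,0,0,0,0,0]]]'; done
python3 -m inch '[[[0,0.7,0,0,0,0],[0,0,0,0,0,0]]]'
python3 -m inch '[[[0,0.7,0,0,0,0],[0,0,0,0,0,0]]]'
```

```text
t: 16.32
tool_pos: [0.5442, 0.2851, 0.1785]
orientation: [-1.21, 1.209, -1.208]
force: [-0.2, -0.7, -3.1]
opening: 0.0094
t: 16.58
tool_pos: [0.5444, 0.2852, 0.1782]
orientation: [-1.209, 1.208, -1.209]
force: [0.1, -0.4, -1.7]
opening: 0.0093
t: 16.82
tool_pos: [0.5446, 0.2852, 0.178]
orientation: [-1.209, 1.208, -1.209]
force: [0.2, -1.0, 3.2]
opening: 0.0095
```

```bash
python3 -m inch '[[[0,-1.6,0,0,0,0],[0,0,3,0,0,0],[0,0,5,0,0,0],[0,0,5,0,0,0],[0,0,4,0,0,0],[0,0,2,0,0,0],[0,0,0,0,0,0],[0,0,0,0,0,0]]]'
python3 -m inch '[[[0,0,2,0,0,0],[0,0,0,0,0,0]]]'
python3 -m inch '[[[0,0,2,0,0,0],[0,0,0,0,0,0]]]'
```

```text
t: 17.82
tool_pos: [0.5631, 0.2852, 0.1788]
orientation: [-1.21, 1.209, -1.208]
force: [0.4, -0.3, -2.7]
opening: 0.0092
t: 18.08
tool_pos: [0.5654, 0.2851, 0.1789]
orientation: [-1.21, 1.208, -1.209]
force: [-0.0, 0.3, -3.0]
opening: 0.0093
t: 18.32
tool_pos: [0.5674, 0.2851, 0.1788]
orientation: [-1.21, 1.209, -1.209]
force: [0.4, 0.3, -3.8]
opening: 0.0093
```

```bash
python3 -m inch '[[[0,0,2,0,0,0],[0,0,0,0,0,0]]]'
python3 -m inch '[[[0,0,2,0,0,0],[0,0,0,0,0,0]]]'
python3 -m inch '[[[0,0,1.5,0,0,0],[0,0,0,0,0,0]]]'
python3 -m inch '[[[0,0,1.5,0,0,0],[0,0,0,0,0,0]]]'
```

```text
t: 18.58
tool_pos: [0.5694, 0.2851, 0.1788]
orientation: [-1.21, 1.208, -1.209]
force: [-0.3, -1.0, -3.6]
opening: 0.0092
t: 18.82
tool_pos: [0.5714, 0.2851, 0.1788]
orientation: [-1.21, 1.208, -1.209]
force: [-0.6, -0.3, -3.3]
opening: 0.0093
t: 19.08
tool_pos: [0.5726, 0.2852, 0.1788]
orientation: [-1.21, 1.209, -1.208]
force: [-1.1, 0.4, -2.3]
opening: 0.0093
t: 19.32
tool_pos: [0.5739, 0.2852, 0.1787]
orientation: [-1.21, 1.209, -1.208]
force: [-2.9, -0.5, -2.4]
opening: 0.0095
```

```bash
python3 -m inch '[[[0,0,2,0,0,0],[0,0,2,0,0,0],[0,0,0,0,0,0]]]'
python3 -m inch '[[[0,0,2,0,0,0],[0,0,2,0,0,0],[0,0,0,0,0,0]]]'
python3 -m inch '[[[0,0,1,0,0,0],[0,0,0,0,0,0]]]'
```

```text
t: 19.7
tool_pos: [0.5782, 0.2852, 0.1787]
orientation: [-1.21, 1.209, -1.208]
force: [-4.6, 0.5, -1.4]
opening: 0.0095
t: 20.08
tool_pos: [0.5822, 0.2852, 0.1788]
orientation: [-1.21, 1.209, -1.208]
force: [-5.1, 0.2, -2.2]
opening: 0.0093
t: 20.32
tool_pos: [0.5831, 0.2852, 0.1788]
orientation: [-1.21, 1.209, -1.208]
force: [-5.6, 0.7, -1.4]
opening: 0.0092
```

```bash
python3 -m inch '[[[0,0,1,0,0,0],[0,0,0,0,0,0]]]'
python3 -m inch '[[[0,0,0.7,0,0,0],[0,0,0,0,0,0]]]'
python3 -m inch '[[[0,0,0.7,0,0,0],[0,0,0,0,0,0]]]'
```

```text
t: 20.58
tool_pos: [0.584, 0.2852, 0.1788]
orientation: [-1.21, 1.209, -1.208]
force: [-5.0, 0.8, -2.1]
opening: 0.0094
t: 20.82
tool_pos: [0.5847, 0.2852, 0.1787]
orientation: [-1.21, 1.209, -1.208]
force: [-5.8, 0.4, -1.8]
opening: 0.0093
t: 21.08
tool_pos: [0.5854, 0.2852, 0.1788]
orientation: [-1.21, 1.209, -1.208]
force: [-5.9, -0.1, -1.8]
opening: 0.0093
```

```bash
python3 -m inch '[[[0,0,0.7,0,0,0],[0,0,0,0,0,0]]]'
python3 -m inch '[[[0,0,0.7,0,0,0],[0,0,0,0,0,0]]]'
```

```text
t: 21.32
tool_pos: [0.586, 0.2852, 0.1788]
orientation: [-1.21, 1.209, -1.208]
force: [-5.5, 0.4, -0.7]
opening: 0.0094
t: 21.58
tool_pos: [0.5866, 0.2852, 0.1788]
orientation: [-1.21, 1.209, -1.208]
force: [-6.8, 0.4, -1.2]
opening: 0.0093
```

```bash
python3 -m inch '[[[0,0,0.5,0,0,0],[0,0,0,0,0,0]]]'
python3 -m inch '[[[0,0,0.5,0,0,0],[0,0,0,0,0,0]]]'
```

```text
t: 21.82
tool_pos: [0.5869, 0.2852, 0.1788]
orientation: [-1.211, 1.209, -1.208]
force: [-6.7, -0.5, -0.7]
opening: 0.0096
t: 22.08
tool_pos: [0.5874, 0.2852, 0.1788]
orientation: [-1.211, 1.209, -1.208]
force: [-6.3, 0.0, -0.6]
opening: 0.0094
```

Run:
```python
from h import *
from plant import monitor,optics,robot
s=monitor.read_state();print(s['t'],s['tool_pos'],s['force'],s['wrist_torque'])
im=optics.read_camera('scene')['image'];cv2.imwrite(f'pics/scene8.png',im)
cv2.imwrite('pics/c_sc8.png',cv2.resize(im[280:360,390:490],None,fx=7,fy=7,interpolation=cv2.INTER_CUBIC))
im=optics.read_camera('top')['image'];cv2.imwrite(f'pics/top8.png',im)
cv2.imwrite('pics/c_top8.png',cv2.resize(im[160:260,150:250],None,fx=6,fy=6,interpolation=cv2.INTER_CUBIC))
```

```text
22.075 [0.58743533 0.2852165  0.17875205] [-6.27255437  0.01196693 -0.55717634] [-0.01655397  1.67602246 -0.05065535]
```

View pics/c_sc8.png

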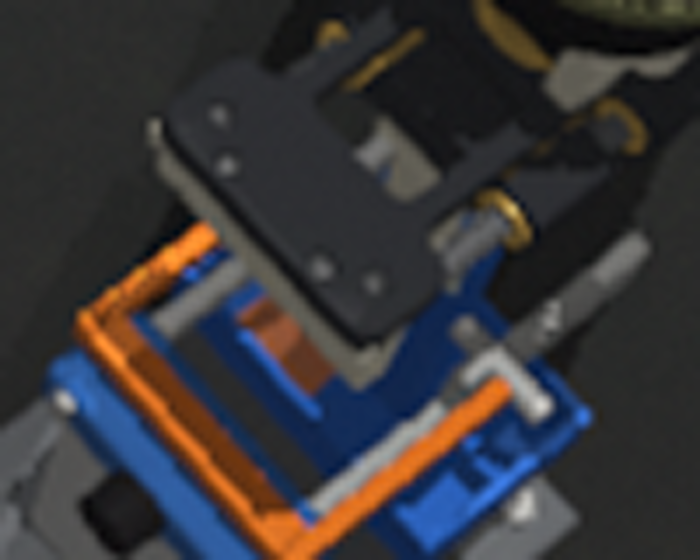

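View pics/c_top8.png

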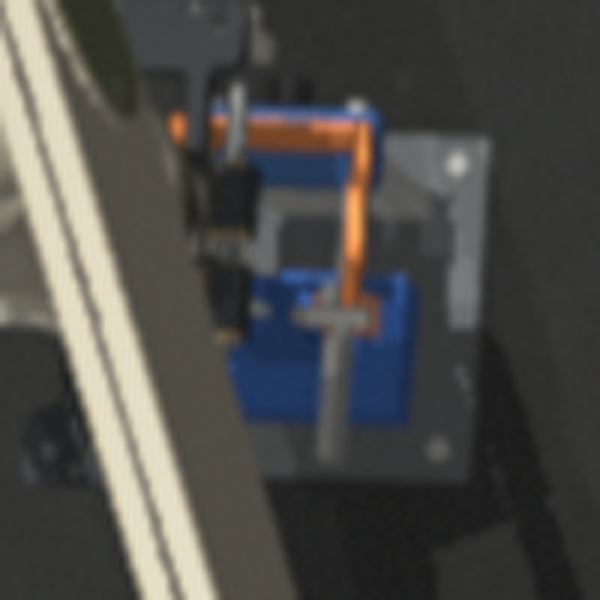

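Run:
```python
from h import *
f=lambda x,y:((x+.5)/6-.5+150,(y+.5)/6-.5+160)
g=lambda x,y:((x+.5)/7-.5+390,(y+.5)/7-.5+280)
print('bar',plane('top',f(371,317),.162),plane('top',f(305,317),.162))
print('railtip',plane('top',f(333,461),.158))
print('prong tip',plane('top',f(351,306),.162))
print('bar +y sc',plane('scene',g(545,405),.162),'railtip',plane('scene',g(640,240),.158),'wall?',plane('scene',g(450,400),.170))
```

```text
bar [0.58544756 0.23482694 0.162     ] [0.58467567 0.26344252 0.162     ]
railtip [0.52284485 0.24799734 0.158     ]
prong tip [0.59003577 0.2438245  0.162     ]
bar +y sc [0.58032628 0.33457689 0.162     ] railtip [0.52229501 0.31653489 0.158     ] wall? [0.60362047 0.31920985 0.17      ]
```

```bash
python3 -m inch '[[[0,0,-1.5,0,0,0],[0,0,-1.3,0,0,0],[0,0,0,0,0,0]]]'
python3 -m inch '[[[0,1,0,0,0,0],[0,0,0,0,0,0]]]'
python3 -m inch '[[[0,1,0,0,0,0],[0,0,0,0,0,0]]]'
```

```text
t: 22.55
tool_pos: [0.5849, 0.2852, 0.1788]
orientation: [-1.21, 1.209, -1.208]
force: [-4.9, 0.5, -2.9]
opening: 0.0094
t: 22.8
tool_pos: [0.5851, 0.2852, 0.178]
orientation: [-1.21, 1.209, -1.208]
force: [-5.7, 1.1, -0.8]
opening: 0.0096
t: 23.05
tool_pos: [0.5851, 0.2852, 0.1769]
orientation: [-1.21, 1.209, -1.208]
force: [-5.2, -0.3, -1.1]
opening: 0.0094
```

```bash
python3 -m inch '[[[0,1,0,0,0,0],[0,0,0,0,0,0]]]'
python3 -m inch '[[[0,1,0,0,0,0],[0,0,0,0,0,0]]]'
python3 -m inch '[[[0,1,0,0,0,0],[0,0,0,0,0,0]]]'
```

```text
t: 23.3
tool_pos: [0.5851, 0.2852, 0.176]
orientation: [-1.21, 1.209, -1.208]
force: [-5.5, 1.0, -1.0]
opening: 0.0092
t: 23.55
tool_pos: [0.5851, 0.2852, 0.175]
orientation: [-1.21, 1.209, -1.208]
force: [-5.9, -0.1, -0.9]
opening: 0.0093
t: 23.8
tool_pos: [0.5851, 0.2852, 0.174]
orientation: [-1.21, 1.208, -1.208]
force: [-5.8, 0.4, -0.7]
opening: 0.0093
```

Going down the notch freely; continuing.

```bash
python3 -m inch '[[[0,1,0,0,0,0],[0,1,0,0,0,0],[0,0,0,0,0,0]]]'
python3 -m inch '[[[0,1,0,0,0,0],[0,0,0,0,0,0]]]'
python3 -m inch '[[[0,1,0,0,0,0],[0,0,0,0,0,0]]]'
python3 -m inch '[[[0,1,0,0,0,0],[0,0,0,0,0,0]]]'
```

```text
t: 24.18
tool_pos: [0.585, 0.2851, 0.1717]
orientation: [-1.21, 1.209, -1.208]
force: [-5.2, 0.2, -1.7]
opening: 0.0094
t: 24.42
tool_pos: [0.5847, 0.2849, 0.17]
orientation: [-1.211, 1.209, -1.208]
force: [-4.5, 0.4, -5.4]
opening: 0.0094
t: 24.68
tool_pos: [0.585, 0.2848, 0.1686]
orientation: [-1.211, 1.209, -1.209]
force: [-2.6, -0.2, -10.4]
opening: 0.0093
t: 24.92
tool_pos: [0.5855, 0.2849, 0.1686]
orientation: [-1.21, 1.208, -1.209]
force: [-1.0, -0.5, -8.9]
opening: 0.0094
```

```bash
python3 -m inch '[[[0,1,0,0,0,0],[0,0,0,0,0,0]]]'
python3 -m inch '[[[0,1,0,0,0,0],[0,0,0,0,0,0]]]'
python3 -m inch '[[[0,0.5,0,0,0,0],[0,0,0,0,0,0]]]'
```

```text
t: 25.18
tool_pos: [0.5857, 0.2851, 0.1684]
orientation: [-1.209, 1.208, -1.209]
force: [-1.0, -1.0, -4.6]
opening: 0.0096
t: 25.42
tool_pos: [0.5856, 0.2854, 0.1674]
orientation: [-1.209, 1.208, -1.209]
force: [-0.1, 0.0, -1.8]
opening: 0.0094
t: 25.68
tool_pos: [0.5854, 0.2853, 0.1665]
orientation: [-1.209, 1.208, -1.209]
force: [-1.0, -0.5, -2.7]
opening: 0.0093
```

```bash
python3 -m inch '[[[0,0.5,0,0,0,0],[0,0,0,0,0,0]]]'
python3 -m inch '[[[0,0.5,0,0,0,0],[0,0,0,0,0,0]]]'
python3 -m inch '[[[0,0.4,0,0,0,0],[0,0,0,0,0,0]]]'
```

```text
t: 25.92
tool_pos: [0.5855, 0.2853, 0.1663]
orientation: [-1.209, 1.208, -1.209]
force: [-0.8, 0.4, 0.0]
opening: 0.0095
t: 26.18
tool_pos: [0.5857, 0.2853, 0.1661]
orientation: [-1.209, 1.208, -1.209]
force: [-0.6, 0.1, 3.5]
opening: 0.0095
t: 26.42
tool_pos: [0.5858, 0.2853, 0.1661]
orientation: [-1.208, 1.208, -1.209]
force: [-1.7, 0.6, 5.9]
opening: 0.0095
```

```bash
python3 -m inch '[[[0,-0.7,0,0,0,0],[0,0,0,0,0,0]]]'
python3 - <<'E'
from h import *
from plant import monitor,optics,robot
s=monitor.read_state();print(s['t'],s['tool_pos'],s['force'],s['wrist_torque'])
im=optics.read_camera('scene')['image'];cv2.imwrite(f'pics/scene9.png',im)
cv2.imwrite('pics/c_sc9.png',cv2.resize(im[280:360,390:490],None,fx=7,fy=7,interpolation=cv2.INTER_CUBIC))
im=optics.read_camera('top')['image'];cv2.imwrite(f'pics/top9.png',im)
cv2.imwrite('pics/c_top9.png',cv2.resize(im[160:260,150:250],None,fx=6,fy=6,interpolation=cv2.INTER_CUBIC))
E
```

```text
t: 26.68
tool_pos: [0.5856, 0.2853, 0.1661]
orientation: [-1.209, 1.208, -1.209]
force: [-1.9, 0.1, 5.9]
opening: 0.0094
26.675 [0.58556614 0.28525022 0.16610018] [-1.87244018  0.06318387  5.88871391] [-0.21186911  0.30598456 -0.01080937]
```

View pics/c_sc9.png

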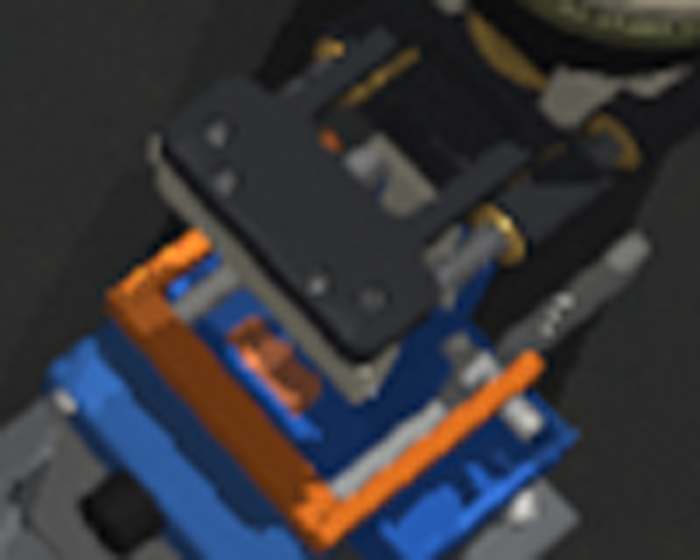

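View pics/c_top9.png

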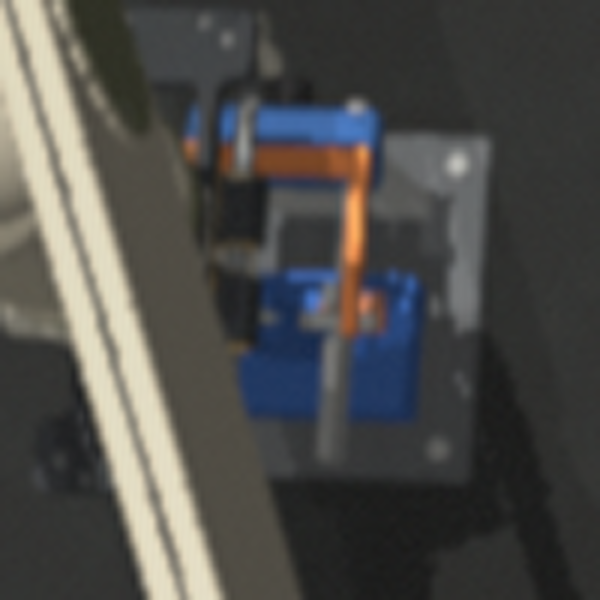

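The gate's prongs now lie over the bar, with the prong tip ahead of it at (350,330) in the top crop. I'll relax the press and then open a little.

```bash
python3 -m inch '[[[0,-0.7,0,0,0,0],[0,0,0,0,0,0],[0,0,0,0,0,0]]]'
python3 -m inch '[[[0,0,0,0,0,0],[0,0,0,0,0,0],[0,0,0,0,0,0],[0,0,0,0,0,0]]]' 0 6
```

```text
t: 27.15
tool_pos: [0.5852, 0.2852, 0.1662]
orientation: [-1.21, 1.209, -1.208]
force: [0.3, 0.2, 1.6]
opening: 0.0093
t: 27.65
tool_pos: [0.5852, 0.2851, 0.1661]
orientation: [-1.21, 1.209, -1.208]
force: [-0.2, 1.2, 1.3]
opening: 0.0101
```

```bash
python3 -m inch '[[[0,0,0,0,0,0],[0,0,0,0,0,0],[0,0,0,0,0,0],[0,0,0,0,0,0]]]' 30 6
python3 -m inch '[[[0,-3,0,0,0,0],[0,-6,0,0,0,0],[0,-10,0,0,0,0],[0,-15,0,0,0,0],[0,-20,0,0,0,0],[0,-25,0,0,0,0],[0,-25,0,0,0,0],[0,-20,0,0,0,0]]]'
python3 -m inch '[[[0,-30,0,0,0,0],[20,-20,-30,0,0,0],[40,-10,-40,0,0,0],[40,0,-40,0,0,0],[40,0,-40,0,0,0],[40,0,-30,0,0,0],[20,0,-10,0,0,0],[0,0,0,0,0,0]]]'
python3 - <<'E'
from h import *
from plant import monitor,optics,robot
s=monitor.read_state();print(s['t'],s['tool_pos'],s['force'],s['wrist_torque'])
im=optics.read_camera('scene')['image'];cv2.imwrite(f'pics/scene10.png',im)
cv2.imwrite('pics/c_sc10.png',cv2.resize(im[270:380,380:500],None,fx=5,fy=5,interpolation=cv2.INTER_CUBIC))
im=optics.read_camera('top')['image'];cv2.imwrite(f'pics/top10.png',im)
cv2.imwrite('pics/c_top10.png',cv2.resize(im[160:260,150:250],None,fx=6,fy=6,interpolation=cv2.INTER_CUBIC))
E
```

```text
t: 28.15
tool_pos: [0.5852, 0.2851, 0.1663]
orientation: [-1.21, 1.208, -1.208]
force: [0.2, -0.8, -0.4]
opening: 0.0301
t: 29.15
tool_pos: [0.5857, 0.2853, 0.2932]
orientation: [-1.207, 1.207, -1.209]
force: [-0.1, 1.0, -0.4]
opening: 0.0301
t: 30.15
tool_pos: [0.3953, 0.0841, 0.3517]
orientation: [-1.207, 1.208, -1.211]
force: [0.9, 0.3, 0.2]
opening: 0.0298
30.15 [0.3952799  0.08412358 0.35174383] [0.86720564 0.29434835 0.15139219] [-0.02005338  0.07584942 -0.01909187]
```

View pics/c_sc10.png

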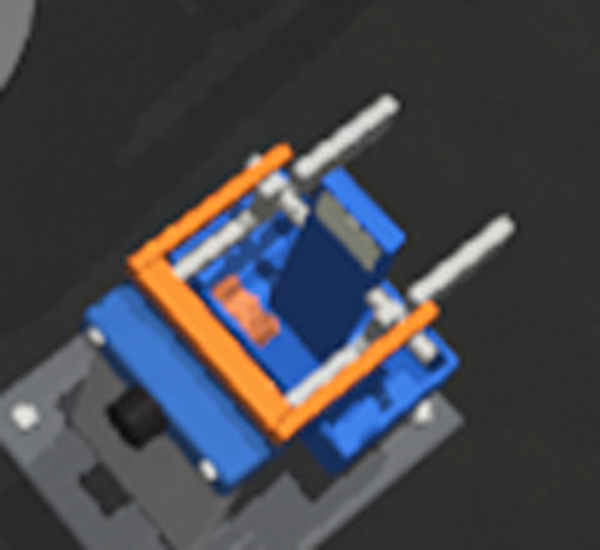

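View pics/c_top10.png

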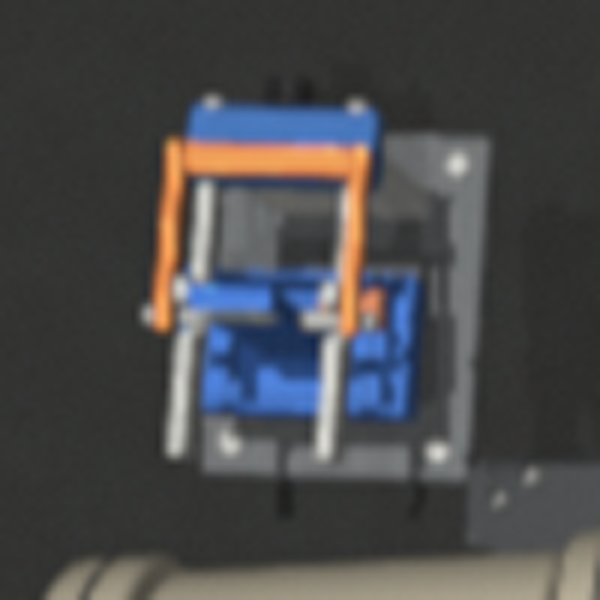

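View pics/top10.png

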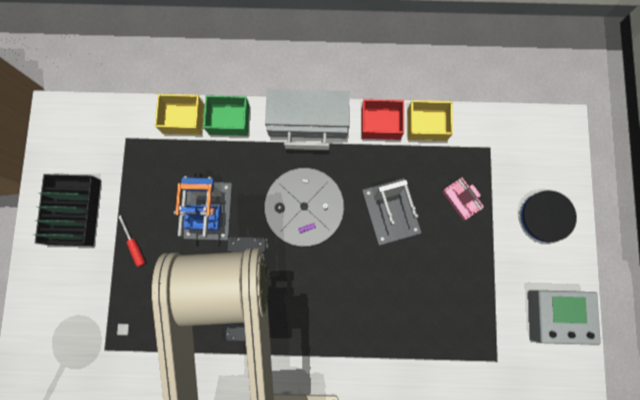

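The gate prong tips are back at their starting pixels, (177,215) and (208,215). The bar lies under them in the notches, the spreader is in the tray, and the turntable parts haven't moved.

Run:
```python
from plant import robot
print(robot.close_job())
```

```text
the job is handed in; nothing more can be done
None
```

I took the blue carrier off the plain hooks by its tab and hung it on the gated hooks, then let go and handed the job in at about 30 s of the 69 s.

- **By feel:** I touched down on the rails at about 3 N, pushed the gate back with the bar, stopped near the rear wall, eased back about 2.5 mm, and let the bar down the notches. The largest wrist reading I saw was about 10 N, as the gate closed over the bar. Readings came only at the end of each move, so a brief peak in between would not show.
- **Home position:** the bar bottomed out 12.1 mm below the rail level, against the 12 mm notch depth given.
- **Last pictures:** the gate prongs are back within a pixel of where they started and lie over the bar. The spreader is in the tray, the turntable parts look unmoved, and the gripper is well clear.

Checks that disagreed:
- **Fingertips:** in the pictures they looked about 25 mm shorter than the given tip length. I gripped 10 mm lower than I had first planned, and it held.
- **Rear wall:** I felt no sharp stop there. The tool went 2–3 mm further than the stated gate travel should allow, probably because the carrier tilted slightly in the grip. Measurements from the pictures put the bar at or just short of the wall.

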